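# Wind the sample lift up to the pointer

### The arm

A 6-joint arm with a two-finger parallel gripper is mounted at the origin on a cart in front of the work surface, level with it; the furniture and walls round the work are solid. World frame = base frame: x ahead of the robot, y to its left, z up, the work surface at z = 0. Lengths are in m, angles in rad, forces in N, time in s.
With the tool pointing down it reaches from about 0.325 to 0.85 m from the base axis. Payload 4.4 kg.
Tool frame: the origin (TCP) lies on the front face of the gripper's body, between the roots of the fingers; the fingertips stand 97 mm ahead of it and the grasp point (between the pads) lies 78 mm ahead of it; x points along the fingers, y is the direction in which the jaws open and shut, and the axes are right-handed (so a half turn about x gives the same grasp; the last joint's range is limited). The gripper opens to 94 mm and grips with 3 to 60 N. Pads are 16 mm wide; open, the fingers measure 119 mm over their backs; the gripper's body (75 mm by 177 mm) begins 78 mm behind the grasp point.
Start: joints at [-1.492, 0.207, 1.542, -0, 1.393, -0.15], TCP at [0.13, -0.56, 0.303] pointing down, gripper open.
Joint ranges: [-2.73, 2.73], [-0.86, 2.22], [0.23, 2.46], [-1.11, 4.25], [0.08, 2.63], [-2.82, 2.82]. Speed limits (rad/s): [2.79, 2.79, 3.14, 3.14, 3.14, 3.14].

### API

Orientations are given as a unit quaternion [x, y, z, w].
In Python, from bench import monitor, get_image, camera_model, job gives the robot as it stands.
- The arm moves only by the shell command python3 -m handwheel 'ROWS' [OPENING] [FORCE]. ROWS is JSON, a list of rows, each an object of numbers: "dx", "dy", "dz": the shift along the world's x, y, z in m; "twist": the turn about the world's z in degrees. A call has 1 to 12 rows; each row shifts and turns the commanded pose from where the row before left it; what a row does not reach is not made up. A row lasts 1/10 s, in which the tool goes at most 50 mm and 8.59 degrees, less where a joint would pass 70% of its speed; a pose out of reach is approached as far as the arm can. A call with a gripper value outside its range is refused whole. OPENING is the opening, from -1 (shut) to 1 (fully open), set as the call begins (- or left out, the last holds). The fingers move at their own pace and stop on an object; FORCE is the grip in N (left out, the last holds). Time passes only in rows, so rows that do not move let the fingers close. It gives the time, the measured TCP pose, the force and the opening at its end, in the units of the state.
- monitor.observe(): the state, without advancing time (a new reading comes with each control period).
- get_image(name): name is "side" or "top"; returns the picture (420x560x3 uint8, red, green, blue); there is no depth.
- camera_model(name): a dict with "fx", "fy", "cx", "cy" (pixels), "dist_coeffs" ([k1, k2, p1, p2, k3] as OpenCV has them; the pictures are not rectified), "position" and "rotation" of the camera in the world. Camera axes: x right, y down, z forward; pixel columns grow to the right and rows downward; lengths in m; the calibration is good to about 2 mm. A picture is of the moment at which its call begins. camera_model takes no time and is no camera call.
- job.job_done(): hands the job in, once; it reports no verdict.
The state is a dict: "time_s": time; "q": joint angles; "dq": joint speeds; "effort": joint torques, N m; "tcp_pos": TCP position; "orientation": TCP orientation; "force": force on the tool from outside, world axes, zero at the start; "moment": the same for the moment, N m; "opening": finger opening in m.
Only numpy, scipy, OpenCV 4.12 (cv2) and the standard library are available. Lean on these libraries where they do the work, as an engineer would, in place of code of your own. Each camera call takes 0.05 s, during which the arm holds its last target. There are 200 camera calls.

### The job

Fit the loose crank onto the square drive end of the screw lift, feeling for the angle at which it drops fully home, and wind with it by its red knob until the table carrying the sample cup is level with the red pointer; then let go, leaving the crank fully home on the drive end. Be gentle: keep the crank's forces on the lift, jamming included, under 60 N, touch no part of the lift itself, keep the cup standing on the table and leave the pointer and the other things where they are.

Things in the scene. Friction and masses are not known exactly. Their poses are not given: they have to be found in the camera images.
- lift: grey screw lift fixed on the worktop, with its screw, table and pointer. Base 176 x 124 mm, a bridge (42 x 122 mm, top 152 mm up) on two guide rods, the vertical screw between them. Origin under the screw axis on the worktop; the table sticks out to its -x, roughly toward the robot. Turning the screw clockwise seen from above raises the table 15 mm a turn, anticlockwise lowers it
- seat (a point): point on the vertical screw axis, 152 mm above the worktop (on top of the bridge), where the centre of the crank's underside lies when the crank is fully home; axes as the lift's. A square steel drive end, 18 mm wide, stands up here out of the bridge to 16 mm above this point. The yaw of the square is not given (any angle). The screw is stiff, about 0.1 N m to turn, and stays where it is left
- drive_tip (a point): tip of the drive end on the screw axis, 23 mm above the seat: the end of a round pilot nose on top of the square, 17.6 mm diameter, tapering to 10 mm. At a wrong yaw of the crank the nose enters its socket and the hub then rests on the square's corners, about 16 mm above home; at a right yaw it drops fully home
- table_top (a point): centre of the upper surface of the lift's aluminium table (100 x 96 mm), 68 mm from the screw axis; it moves up and down with the screw, its start is about 56 to 60 mm above the worktop and its travel ends at 110 mm
- pointer_tip (a point): tip of the thin red pointer on the gauge rod at the table's edge, at the height (80 to 93 mm) to which the table's upper surface is to be wound; the pointer is to stay as it is
- crank: loose balanced crank (0.17 to 0.28 kg), standing on its hub. Origin at the centre of the underside, x along the arm to the knob, z up. Dark hub 36 x 36 mm, 32 mm tall, open below; steel arm 14 mm wide, 24 to 32 mm above the underside; ball counterweight of 23 mm, 42 mm to the -x side; black boss on top of the hub; red knob at the arm's end
- boss (a point): centre of the crank's black grip boss on top of the hub: a block 24 x 24 mm, 28 mm tall (14 mm above and below, about), flat sides along the crank's x and y; this point is 46 mm above the crank's underside. Grip it from above across y, so that the knob is beside the fingers. Axes as the crank's
- crank_foot (a point): centre of the crank's underside and mouth of its square socket, 20 mm wide and 24 mm deep, sides along the crank's x and y, so that it fits the 18 mm drive end at four yaws, with about 6 degrees of play either way. Lies at the seat point when the crank is fully home. Axes as the crank's
- knob_centre (a point): centre of the crank's upright red knob, 20 mm diameter, 52 mm tall, 60 mm from the hub's axis; this point is 61 mm above the crank's underside, the knob's top 26 mm above this point. The knob spins freely on its pin, so a gripper that holds it need not turn as it goes round. Axes as the crank's
- cup_centre (a point): centre of the white sample cup with a blue lid, 55 mm diameter, 58 mm tall, standing loose on the lift's table; z is its upright axis
- dropper_foot (a point): centre of the underside of the amber dropper bottle, 34 mm diameter, 85 mm tall; a bystander
- vial_foot (a point): centre of the underside of the glass vial with a blue cap, 22 mm diameter, 48 mm tall; a bystander
- tape_foot (a point): centre of the underside of the roll of tape lying flat, 52 mm diameter, 19 mm tall; a bystander
- caps_carton_foot (a point): centre of the underside of the blue carton, 55 x 90 x 45 mm; a bystander
Mind the look-alikes: they are no part of the job. Of the things that look like the part that bears cup_centre, the smallest one is meant.

How it is judged:
On the way, in this order (a step that is already met when the one before it is completed fails the run):
1. the crank is fully home on the drive end (z of crank_foot in the frame of seat below 0.005 m and horizontal distance between crank_foot and seat below 0.005 m), for 0.2 s.
2. the table is level with the pointer to 2.5 mm, the crank still home (z of table_top in the frame of pointer_tip between -0.0025 and 0.0025 m and z of crank_foot in the frame of seat below 0.008 m), for 0.2 s.
At the end, for the whole second after the job is handed in: The table's upper surface is level with the red pointer's tip to 2.5 mm, the crank is on the drive end within 5 mm of fully home, released and at rest, and the cup stands upright on the table (all of step 1 and z of table_top in the frame of pointer_tip between -0.0025 and 0.0025 m and linear speed of crank below 0.02 m/s and distance between cup_centre and table_top below 0.05 m and angle between cup_centre's own z axis and vertical below 0.1 rad); the robot touches nothing.
It fails at once if the crank is pushed or jammed against the lift with more than 60 N (contact force between crank and lift above 60 N).
It fails at once if the robot touches the lift itself with more than 2 N (contact force between any of the fingers, the arm and lift above 2 N).
It fails at once if the cup tips or leaves the table (angle between cup_centre's own z axis and vertical above 0.35 rad or distance between cup_centre and table_top above 0.06 m).
It fails at once if the pointer is shifted by more than 2 mm (distance of pointer_tip from where it was at the start of the episode above 0.002 m).
It fails at once if a bystander is moved by more than 10 mm (distance of any of dropper_foot, vial_foot, tape_foot, caps_carton_foot from where it was at the start of the episode above 0.01 m).
It also fails if it takes over 72 s, if anything falls off the work surface, if the arm or the gripper's body presses on something with over 40 N, if the wrist force passes 120 N, or if a joint passes its speed limit or range.

## Working session

There is one attempt and no reset: what is moved stays moved. The work goes in short steps, Python scripts to look and compute and a shell command to move; the robot and the scene stay as the last step left them, time stands still between calls to the robot, and variables do not carry over. Pictures are saved under pics/ and viewed, about 8 in all and at most 12, crops included, and the job is handed in when it is done.

```bash
mkdir -p pics
cat > h.py <<'E'
import numpy as np, cv2
from bench import monitor,get_image,camera_model
def snap(n,f):
    im=get_image(n); cv2.imwrite(f'pics/{f}.png',im[:,:,::-1]); return im
def cam(n):
    c=camera_model(n); K=np.array([[c['fx'],0,c['cx']],[0,c['fy'],c['cy']],[0,0,1.]])
    return K,np.array(c['dist_coeffs'],float),np.array(c['position'],float),np.array(c['rotation'],float).reshape(3,3) if np.size(c['rotation'])==9 else c['rotation']
def ray(n,u,v):
    K,d,p,R=cam(n); x=cv2.undistortPoints(np.array([[[u,v]]],float),K,d)[0,0]
    r=R@np.array([x[0],x[1],1]); return p,r/np.linalg.norm(r)
def onz(n,u,v,z):
    p,r=ray(n,u,v); return p+r*(z-p[2])/r[2]
def proj(n,P):
    K,d,p,R=cam(n); rv=cv2.Rodrigues(R.T)[0]
    return cv2.projectPoints(np.array(P,float).reshape(-1,1,3),rv,-R.T@p,K,d)[0][:,0]
def tri(u1,u2):
    p,r=ray('top',*u1);q,s=ray('side',*u2)
    A=np.c_[r,-s];t=np.linalg.lstsq(A,q-p,rcond=None)[0];a,b=p+r*t[0],q+s*t[1]
    return (a+b)/2,np.linalg.norm(a-b)
E
python3 - <<'E'
from h import *
for n in('top','side'):
    im=snap(n,n+'0'); print(n,camera_model(n))
a=[cv2.imread(f'pics/{n}0.png') for n in('top','side')]
print(monitor.observe())
E
```

```text
top {'fx': 484.93654758644095, 'fy': 484.93654758644095, 'cx': 286.8128427304663, 'cy': 214.0259052292669, 'dist_coeffs': array([-0.08705117,  0.        ,  0.        ,  0.        ,  0.        ]), 'position': array([ 0.49046616, -0.02572277,  1.49681991]), 'rotation': array([-0.70338474,  0.71015367, -0.02319579,  0.01983992])}
side {'fx': 502.7299464955406, 'fy': 502.7299464955406, 'cx': 280.54236208699643, 'cy': 204.6642072227477, 'dist_coeffs': array([0.01218626, 0.        , 0.        , 0.        , 0.        ]), 'position': array([ 0.56697452, -1.13628071,  0.55635834]), 'rotation': array([ 0.82502883, -0.01674491, -0.00318493, -0.5648335 ])}
{'time_s': 0.1, 'q': array([-1.49246325e+00,  2.07359390e-01,  1.54277813e+00,  1.13775593e-05,
        1.39352582e+00, -1.50488229e-01]), 'dq': array([ 0.00100215, -0.00170791, -0.00477698,  0.00044163, -0.00109105,
       -0.00212657]), 'effort': array([-4.65399989e-04, -3.71865356e+01, -2.82294291e+01,  6.99103042e-02,
        3.10823566e-02, -5.70833527e-05]), 'tcp_pos': array([ 0.13038366, -0.55948144,  0.3016084 ]), 'orientation': array([ 0.70251395,  0.08145489, -0.70245323,  0.07999194]), 'force': array([-0.23488224,  0.11044269,  0.58015956]), 'moment': array([-0.03365933, -0.06716332,  0.00064645]), 'opening': 0.0943316118604433}
```

View pics/top0.png

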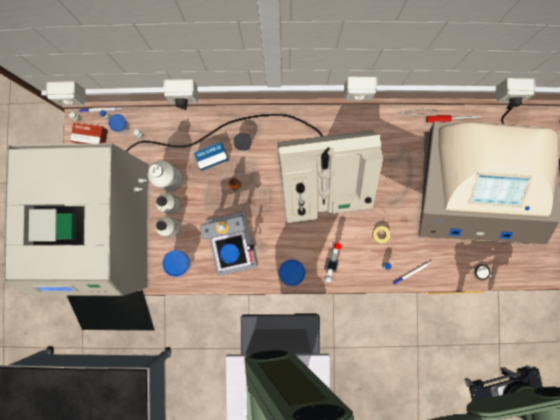

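View pics/side0.png

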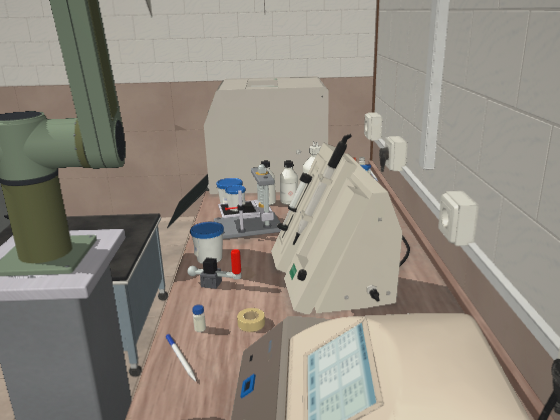

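Run:
```python
s=open('h.py').read()
i=s.index("np.array(c['rotation'],float).resh");j=s.index("\ndef ray")
s=s[:i]+"Rotation.from_quat(c['rotation']).as_matrix()"+s[j:]
s="from scipy.spatial.transform import Rotation\n"+s
open('h.py','w').write(s)
a=__import__('cv2');t=a.imread('pics/top0.png');d=a.imread('pics/side0.png')
import numpy as np
r=lambda im,x0,y0,w,h,k:a.resize(im[y0:y0+h,x0:x0+w],None,fx=k,fy=k,interpolation=a.INTER_CUBIC)
A=np.hstack([r(t,195,205,80,75,5),r(t,310,230,80,75,5)])[:, :800]
B=r(d,170,150,160,45,5); B=np.vstack([A[:375]]); C=r(d,170,150,150,145,4)
a.imwrite('pics/c1.png',A); a.imwrite('pics/c2.png',C)
import sys; sys.path.insert(0,'.')
from h import *
for z in(0,.15): print(proj('top',[[.3,0,z],[.4,0,z],[.3,.1,z]]),proj('side',[[.3,0,z]]))
```

```text
[[276.85487462 305.80477598]
 [276.56123318 273.12268894]
 [244.25968611 306.0822299 ]] [[168.19286022 251.17470679]]
[[275.98381099 312.75515517]
 [275.65802624 276.42010664]
 [239.75002412 313.05354307]] [[161.6074764  194.79577952]]
```

View pics/c1.png

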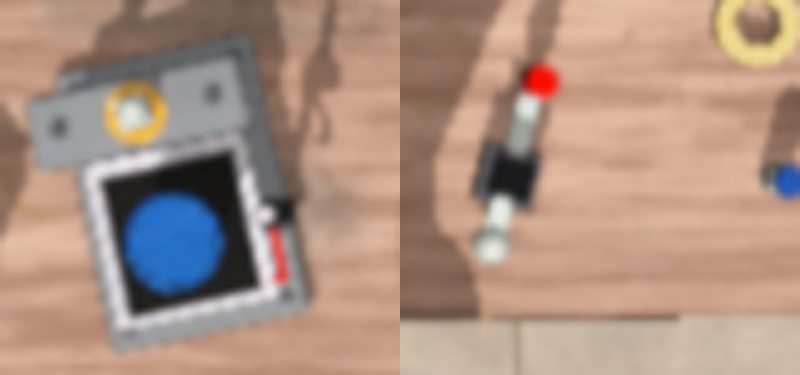

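View pics/c2.png

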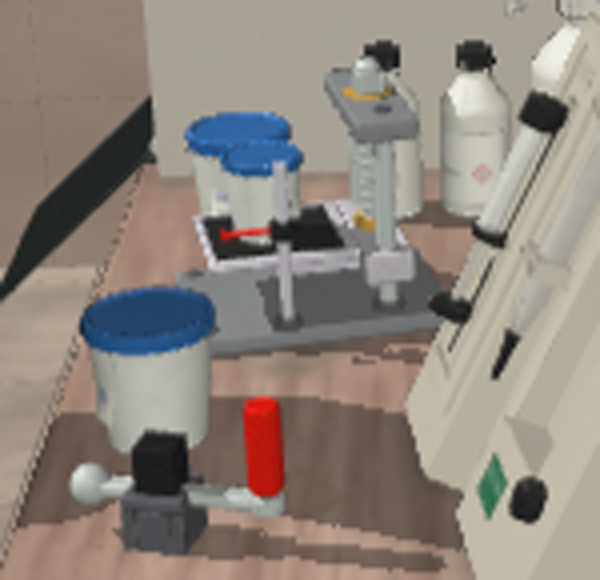

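```bash
cat > m.py <<'E'
from h import *
def cents(im,x0,y0,x1,y1,f):
    s=im[y0:y1,x0:x1].astype(int); m=f(s[...,0],s[...,1],s[...,2]); v,u=np.nonzero(m)
    return np.array([u.mean()+x0,v.mean()+y0]),len(u),(u.min()+x0,u.max()+x0,v.min()+y0,v.max()+y0),m
red=lambda r,g,b:(r>150)&(g<90)&(b<90)
dark=lambda r,g,b:(r<40)&(g<40)&(b<45)
E
python3 - <<'E'
from m import *
t=cv2.imread('pics/top0.png')[:,:,::-1]; s=cv2.imread('pics/side0.png')[:,:,::-1]
k,n,bb,_=cents(t,325,235,350,255,red); print('knob top',k,n,onz('top',*k,.087))
k2,n,bb2,_=cents(s,225,240,250,285,red); print('side',k2,n,bb2,'3d',tri(k,((bb2[0]+bb2[1])/2+.0,bb2[2]+1)))
d,n,bb,_=cents(t,320,255,342,276,dark); print('boss',d,n,bb,onz('top',*d,.06))
print('ball',onz('top',328,279,.028))
nz=(221.8,227.6); print('nose',onz('top',*nz,.175))
y=lambda r,g,b:(r>180)&(g>130)&(b<90)
c,n,bb,_=cents(t,210,215,235,240,y); print('ring bb',c,n,bb,onz('top',(bb[0]+bb[1])/2,(bb[2]+bb[3])/2,.152))
print('side nose proj',proj('side',onz('top',*nz,.175)), 'crop nose top ~',170+367/4,150+55/4)
c,n,bb,m=cents(t,240,245,260,268,lambda r,g,b:(r>150)&(g<110)&(b<110)); print('ptr',c,n,bb)
c,n,bb,m=cents(s,220,200,245,215,lambda r,g,b:(r>150)&(g<110)&(b<110)); print('ptr side',c,n,bb)
print(tri((251.2,261),(225,209.2)))
# bridge yaw via rod bolts
a=onz('top',195+59/5,205+127/5,.152);b=onz('top',195+213/5,205+93/5,.152);print('bolts',a,b,(a+b)/2,np.degrees(np.arctan2(*(a-b)[1::-1])))
for q in [(92,170),(240,140),(275,300),(120,325)]: print('table',onz('top',195+q[0]/5,205+q[1]/5,.058))
for n,P,z in[('bottle',(235,184),.085),('tape',(381,235),.019),('vial',(388,266),.048),('carton',(212,156),.045),('bigcup',(291,272),.09)]: print(n,onz('top',*P,z))
E
```

```text
knob top [337.96774194 245.87096774] 31 [ 0.48223476 -0.18060021  0.087     ]
side [235.11881188 260.75742574] 202 (np.int64(231), np.int64(239), np.int64(249), np.int64(273)) 3d (array([ 0.48238381, -0.18068637,  0.0860995 ]), np.float64(0.0003096330469582497))
boss [331.73170732 264.95121951] 41 (np.int64(328), np.int64(335), np.int64(262), np.int64(268)) [ 0.42595155 -0.16427217  0.06      ]
ball [ 0.38235259 -0.15550937  0.028     ]
nose [0.53555995 0.1453857  0.175     ]
ring bb [224.78571429 229.07142857] 14 (np.int64(221), np.int64(227), np.int64(225), np.int64(232)) [0.5337908  0.14224635 0.152     ]
side nose proj [[260.5483153 164.3660603]] crop nose top ~ 261.75 163.75
ptr [250.26666667 255.26666667] 15 (np.int64(249), np.int64(251), np.int64(251), np.int64(260))
ptr side [231.22222222 207.77777778] 18 (np.int64(225), np.int64(236), np.int64(207), np.int64(209))
(array([0.44088468, 0.07225024, 0.07938095]), np.float64(0.00042779296185936784))
bolts [0.52893415 0.19016355 0.152     ] [0.54705803 0.10437966 0.152     ] [0.53799609 0.14727161 0.152     ] 101.92965469180045
table [0.50592687 0.18561344 0.058     ]
table [0.52295701 0.09754655 0.058     ]
table [0.4281509  0.07733613 0.058     ]
table [0.41412373 0.1692424  0.058     ]
bottle [0.66605821 0.11812388 0.085     ]
tape [ 0.51351844 -0.3205995   0.019     ]
vial [ 0.42014361 -0.33415191  0.048     ]
carton [0.75716703 0.19188536 0.045     ]
bigcup [ 0.40826245 -0.04328626  0.09      ]
```

Run:
```python
from h import *
s=monitor.observe();R=Rotation.from_quat(s['orientation']).as_matrix();print(R.round(3));a=np.degrees(np.arctan2(R[1,1],R[0,1]));print(a,'want 76/-104', 'diff',76-a,-104-a, s['tcp_pos'])
```

```text
[[-0.     0.227 -0.974]
 [ 0.002 -0.974 -0.227]
 [-1.    -0.002 -0.   ]]
-76.88960154074667 want 76/-104 diff 152.88960154074667 -27.110398459253332 [ 0.13038366 -0.55948144  0.3016084 ]
```

```bash
python3 -m handwheel '[{"dx":0.025,"dy":0.033,"twist":-2.7},{"dx":0.025,"dy":0.033,"twist":-2.7},{"dx":0.025,"dy":0.033,"twist":-2.7},{"dx":0.025,"dy":0.033,"twist":-2.7},{"dx":0.025,"dy":0.033,"twist":-2.7},{"dx":0.025,"dy":0.033,"twist":-2.7},{"dx":0.025,"dy":0.033,"twist":-2.7},{"dx":0.025,"dy":0.033,"twist":-2.7},{"dx":0.025,"dy":0.033,"twist":-2.7},{"dx":0.025,"dy":0.033,"twist":-2.8},{"dx":0.022,"dy":0.0315},{"dx":0.022,"dy":0.0315}]' 1 20
python3 -m handwheel '[{},{}]'
python3 - <<'E'
from h import *
s=monitor.observe();R=Rotation.from_quat(s['orientation']).as_matrix();print(np.degrees(np.arctan2(R[1,1],R[0,1])),s['q'].round(2))
E
```

```text
-76.88960154074667 [-1.49  0.21  1.54  0.    1.39 -0.15]invalid input at $[0]: expected keys dx, dy, dz, twist
invalid input at $[0]: expected keys dx, dy, dz, twist
```

All keys are needed in each row.

```bash
python3 -m handwheel '[{"dx":0.025,"dy":0.033,"dz":0,"twist":-2.7},{"dx":0.025,"dy":0.033,"dz":0,"twist":-2.7},{"dx":0.025,"dy":0.033,"dz":0,"twist":-2.7},{"dx":0.025,"dy":0.033,"dz":0,"twist":-2.7},{"dx":0.025,"dy":0.033,"dz":0,"twist":-2.7},{"dx":0.025,"dy":0.033,"dz":0,"twist":-2.7},{"dx":0.025,"dy":0.033,"dz":0,"twist":-2.7},{"dx":0.025,"dy":0.033,"dz":0,"twist":-2.7},{"dx":0.025,"dy":0.033,"dz":0,"twist":-2.7},{"dx":0.025,"dy":0.033,"dz":0,"twist":-2.8},{"dx":0.022,"dy":0.0315,"dz":0,"twist":0},{"dx":0.022,"dy":0.0315,"dz":0,"twist":0}]' 1 20
python3 -m handwheel '[{"dx":0,"dy":0,"dz":0,"twist":0},{"dx":0,"dy":0,"dz":0,"twist":0}]'
python3 - <<'E'
from m import *
s=monitor.observe();R=Rotation.from_quat(s['orientation']).as_matrix();print(np.degrees(np.arctan2(R[1,1],R[0,1])),s['q'].round(2),s['tcp_pos'])
t=snap('top','t1')
E
```

```text
time_s: 1.3
tcp_pos: [0.4249, -0.1653, 0.3023]
orientation: [-0.702, 0.086, 0.702, 0.086]
force: [0.4, -0.1, -0.1]
opening: 0.0941
time_s: 1.5
tcp_pos: [0.4243, -0.1664, 0.3022]
orientation: [-0.702, 0.085, 0.702, 0.085]
force: [0.2, 0.3, 0.3]
opening: 0.0939
-103.8542572584538 [-0.56 -0.05  1.82 -0.    1.37  1.25] [ 0.4243303  -0.16639903  0.30224168]
```

```bash
python3 -m handwheel '[{"dx":0,"dy":0,"dz":-0.04,"twist":0},{"dx":0,"dy":0,"dz":-0.04,"twist":0},{"dx":0,"dy":0,"dz":-0.04,"twist":0},{"dx":0,"dy":0,"dz":-0.03,"twist":0},{"dx":0,"dy":0,"dz":-0.018,"twist":0},{"dx":0,"dy":0,"dz":0,"twist":0}]'
python3 - <<'E'
from m import *
s=snap('side','s1');cv2.imwrite('pics/s1c.png',cv2.resize(s[190:300,150:290,::-1],None,fx=5,fy=5,interpolation=2))
E
```

```text
time_s: 2.15
tcp_pos: [0.4215, -0.1671, 0.1317]
orientation: [-0.699, 0.086, 0.704, 0.088]
force: [-0.5, 1.4, 0.2]
opening: 0.0941
```

View pics/s1c.png

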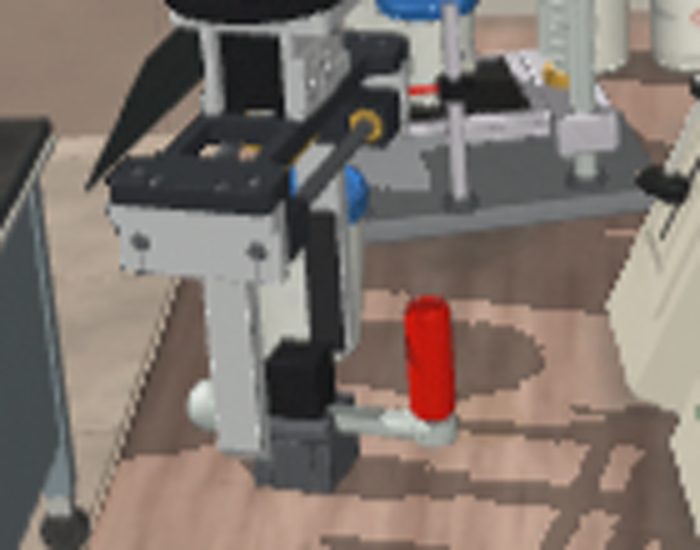

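```bash
python3 -m handwheel '[{"dx":0,"dy":0,"dz":0.002,"twist":0},{"dx":0,"dy":0,"dz":0,"twist":0},{"dx":0,"dy":0,"dz":0,"twist":0},{"dx":0,"dy":0,"dz":0,"twist":0},{"dx":0,"dy":0,"dz":0,"twist":0},{"dx":0,"dy":0,"dz":0,"twist":0},{"dx":0,"dy":0,"dz":0,"twist":0},{"dx":0,"dy":0,"dz":0,"twist":0}]' -1 30
python3 -m handwheel '[{"dx":0,"dy":0,"dz":0.03,"twist":0},{"dx":0,"dy":0,"dz":0.04,"twist":0},{"dx":0,"dy":0,"dz":0.04,"twist":0},{"dx":0,"dy":0,"dz":0.04,"twist":0},{"dx":0,"dy":0,"dz":0.04,"twist":0},{"dx":0,"dy":0,"dz":0.03,"twist":0},{"dx":0,"dy":0,"dz":0,"twist":0},{"dx":0,"dy":0,"dz":0,"twist":0}]'
python3 - <<'E'
from m import *
for n in('top','side'): snap(n,n+'2')
s=monitor.observe();R=Rotation.from_quat(s['orientation']).as_matrix();print(np.degrees(np.arctan2(R[1,1],R[0,1])),s['q'].round(2),s['tcp_pos'],R[:,0].round(4))
s=cv2.imread('pics/side2.png');cv2.imwrite('pics/s2c.png',cv2.resize(s[90:300,120:320],None,fx=3,fy=3,interpolation=2))
E
```

```text
time_s: 3.0
tcp_pos: [0.4244, -0.1669, 0.1366]
orientation: [-0.702, 0.086, 0.702, 0.086]
force: [-0.7, 0.3, 0.1]
opening: 0.0333
time_s: 3.8
tcp_pos: [0.4244, -0.167, 0.3566]
orientation: [0.702, -0.086, -0.702, -0.086]
force: [0.1, -0.8, -0.5]
opening: 0.0007
-103.99197479144858 [-0.57 -0.09  1.75 -0.    1.49  1.25] [ 0.42360549 -0.16652741  0.35452477] [-0.0033  0.0021 -1.    ]
```

View pics/s2c.png

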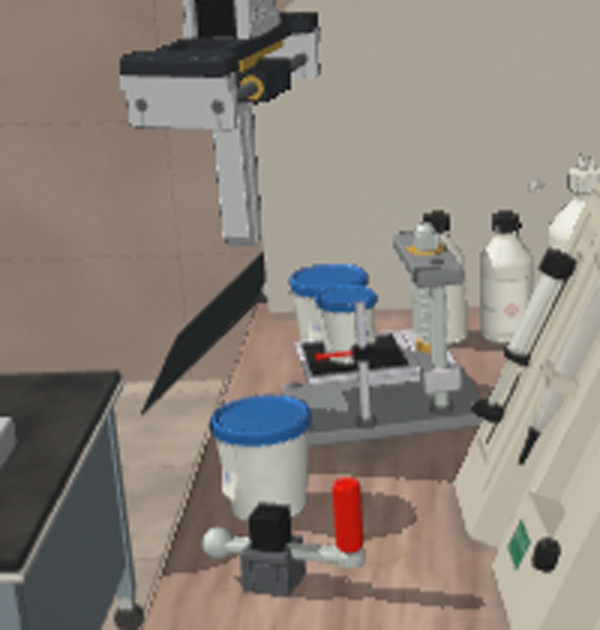

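The fingers had not closed yet when I lifted (33 mm opening), so the crank stayed put, undisturbed. Retrying with a longer close.

```bash
python3 -m handwheel '[{"dx":0,"dy":0,"dz":-0.02,"twist":0},{"dx":0,"dy":0,"dz":-0.03,"twist":0},{"dx":0,"dy":0,"dz":0,"twist":0},{"dx":0,"dy":0,"dz":0,"twist":0},{"dx":0,"dy":0,"dz":0,"twist":0},{"dx":0,"dy":0,"dz":0,"twist":0},{"dx":0,"dy":0,"dz":0,"twist":0},{"dx":0,"dy":0,"dz":0,"twist":0},{"dx":0,"dy":0,"dz":0,"twist":0},{"dx":0,"dy":0,"dz":0,"twist":0},{"dx":0,"dy":0,"dz":0,"twist":0}]' 0.2 30
python3 -m handwheel '[{"dx":0,"dy":0,"dz":-0.04,"twist":0},{"dx":0,"dy":0,"dz":-0.04,"twist":0},{"dx":0,"dy":0,"dz":-0.04,"twist":0},{"dx":0,"dy":0,"dz":-0.03,"twist":0},{"dx":0,"dy":0,"dz":-0.02,"twist":0},{"dx":0,"dy":0,"dz":0,"twist":0},{"dx":0,"dy":0,"dz":0,"twist":0}]'
python3 -m handwheel '[{"dx":0,"dy":0,"dz":0,"twist":0},{"dx":0,"dy":0,"dz":0,"twist":0},{"dx":0,"dy":0,"dz":0,"twist":0},{"dx":0,"dy":0,"dz":0,"twist":0},{"dx":0,"dy":0,"dz":0,"twist":0},{"dx":0,"dy":0,"dz":0,"twist":0},{"dx":0,"dy":0,"dz":0,"twist":0},{"dx":0,"dy":0,"dz":0,"twist":0},{"dx":0,"dy":0,"dz":0,"twist":0},{"dx":0,"dy":0,"dz":0,"twist":0}]' -1 30
```

```text
time_s: 5.0
tcp_pos: [0.4244, -0.167, 0.3067]
orientation: [0.702, -0.086, -0.702, -0.086]
force: [0.3, -0.2, -0.1]
opening: 0.057
time_s: 5.7
tcp_pos: [0.4246, -0.1671, 0.1369]
orientation: [-0.702, 0.086, 0.702, 0.086]
force: [0.2, 0.7, 0.4]
opening: 0.0561
time_s: 6.7
tcp_pos: [0.4248, -0.1671, 0.1372]
orientation: [0.702, -0.086, -0.702, -0.086]
force: [-0.4, 1.5, 4.9]
opening: 0.0238
```

```bash
python3 -m handwheel '[{"dx":0,"dy":0,"dz":0.02,"twist":0},{"dx":0,"dy":0,"dz":0.04,"twist":0},{"dx":0,"dy":0,"dz":0.04,"twist":0},{"dx":0,"dy":0,"dz":0.04,"twist":0},{"dx":0,"dy":0,"dz":0.04,"twist":0},{"dx":0,"dy":0,"dz":0.028,"twist":0},{"dx":0,"dy":0,"dz":0,"twist":0}]'
python3 -m handwheel '[{"dx":-0.01,"dy":0.02,"dz":0,"twist":0},{"dx":-0.01,"dy":0.035,"dz":0,"twist":0},{"dx":0,"dy":0.035,"dz":0,"twist":0},{"dx":0,"dy":0.035,"dz":0,"twist":0},{"dx":0,"dy":0.035,"dz":0,"twist":0},{"dx":0,"dy":0.035,"dz":0,"twist":0},{"dx":0,"dy":0.035,"dz":0,"twist":0},{"dx":0,"dy":0.03,"dz":0,"twist":0},{"dx":0.02,"dy":0.02,"dz":0,"twist":0},{"dx":0.02,"dy":0.01,"dz":0,"twist":0},{"dx":0,"dy":0,"dz":0,"twist":0},{"dx":0,"dy":0,"dz":0,"twist":0}]'
python3 - <<'E'
from m import *
for n in('top','side'): snap(n,n+'3')
s=monitor.observe();print(s['tcp_pos'],s['force'],s['opening'],s['q'].round(2))
a=cv2.imread('pics/side3.png')[100:260,160:320];b=cv2.imread('pics/top3.png')[170:330,180:340]
cv2.imwrite('pics/c3.png',cv2.resize(np.hstack([a,b]),None,fx=2.5,fy=2.5,interpolation=2))
E
```

```text
time_s: 7.4
tcp_pos: [0.426, -0.1681, 0.3484]
orientation: [0.705, -0.088, -0.699, -0.085]
force: [0.4, -0.3, -1.1]
opening: 0.0239
time_s: 8.6
tcp_pos: [0.4432, 0.1228, 0.3418]
orientation: [-0.7, 0.087, 0.704, 0.085]
force: [0.7, -0.3, -2.1]
opening: 0.0238
[0.44319293 0.12239361 0.34293531] [ 0.09216193 -0.9311409  -2.61194313] 0.023745803576330052 [ 0.08 -0.07  1.76 -0.    1.46  1.9 ]
```

View pics/c3.png

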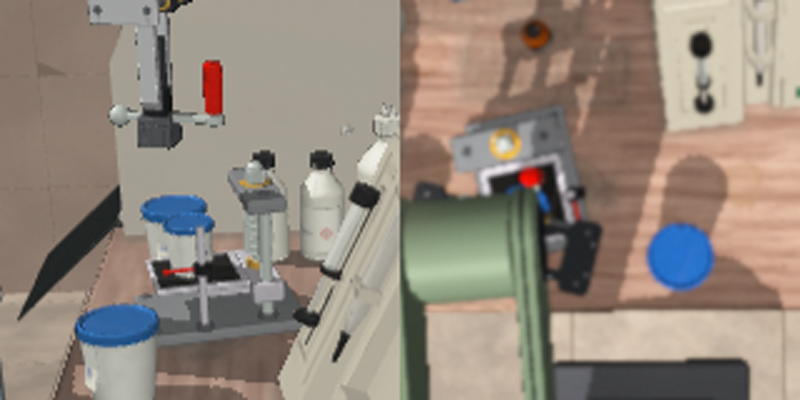

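Run:
```python
from m import *
t=cv2.imread('pics/top3.png')[:,:,::-1]; s=cv2.imread('pics/side3.png')[:,:,::-1]
k,n,bb,_=cents(t,222,230,245,252,red);k2,n2,b2,_=cents(s,235,115,255,152,red)
p,e=tri(k,((b2[0]+b2[1])/2,b2[2]+1));print(k,n,b2,n2,p,e)
d=np.array([np.cos(np.radians(-14)),np.sin(np.radians(-14))])
ax=p[:2]-.06*d; st=monitor.observe();print('axis',ax,'tcp',st['tcp_pos'], 'off',ax-st['tcp_pos'][:2])
# nose: bright pixels near, side
g=s[160:180,250:275].astype(int); 
print((g.sum(2)//3)[:, :])
```

```text
[231.4  240.46] 50 (np.int64(241), np.int64(248), np.int64(124), np.int64(145)) 135 [0.49995316 0.10670426 0.28976273] 0.0010544784835890345
axis [0.44173542 0.12121957] tcp [0.44319293 0.12239361 0.34293531] off [-0.00145751 -0.00117403]
[[157 156 156 156 156 156 157 156 156 157 157 157 158 157  82  80  79  75
  155 157 157 157 157 157 157]
 [157 157 157 157 156 156 156 156 157 157 157  82  79  82  48  45  45  50
   88  90 155 157 157 157 157]
 [157 157 157 156 156 156 156 157 158 157 157  57  45  46  45  44  44  47
   47  55 154 156 157 157 157]
 [157 157 157 158 156 156 157 157 157 157 157  52  36  38  38  37  35  40
   37  36 155 157 157 157 157]
 [157 157 157 156 156 157 157 157 157 156 115 133 134  88  37  34  35  38
   35  30 155 156 156 157 156]
 [157 157 157 157 157 157 157 157 157 202 214 186 172 139  68  35  37  48
   33  31 155 157 156 156 156]
 [157 157 157 157 157 157 157 157 150 218 220 192 178 148 123  43  39  51
   33  42 155 156 157 157 157]
 [157 157 157  97  94 113 113 113 163 172 167 159 158 147 107  93  54  81
  137 146 157 157 157 157 157]
 [157 147 137 125 123
[... 539 characters left out ...]
40 148 142 126 125 116 115 104 103  92
   82 117 168 160 147 130 156]
 [157 157 130 114 131 136 135 133 138 140 142 137 136 129 127  89  91 122
  122 132 132 165 157 142 156]
 [158 157 154 110 116 140 136 132 135 135 135 134 132 131 130 123 122 127
  128 129 127 130 162 153 135]
 [157 157 158 116 111 124 142 132  96 130 131  96  94  90  76  75  81  80
   93  94 128 120 165 156 138]
 [157 156 157 151 136 114  93  94  86  94  95  86  85  70  70  75  72  74
   85  84  93  91 129 154 137]
 [157 157 157 157 155 110  71  81  84  86  85  86  85  83  78  80  77  83
   85  85  85  82  91 119 135]
 [157 158 157 158 157 114  69  74  83  85  85  82  84  83  83  85  85  90
   92 100 103 107 109 108 134]]
```

Run:
```python
from m import *
t=cv2.imread('pics/top3.png')[:,:,::-1].astype(int)
print((t.sum(2)//3)[218:240,212:236])
for u in (261.3,261.8):
  for v in(164.5,165): print(tri((221.8,227.6),(u,v)))
```

```text
[[ 95  92  93  96  97  97  98  99  99  98  98  99 100  96  94  99 104 107
  110 117 125 124 112 102]
 [100  97  98 100  99  99  98  99  96  94  94  96  97  94  98 113 128 135
  139 144 146 136 118 107]
 [105  99 100 100  99  98 100  99  96  94  96  99 100 101 108 132 149 155
  156 155 152 132 112 107]
 [ 99 100 104 108 110 113 116 113 109 108 108 110 108 107 115 139 155 159
  158 157 148 127 110 104]
 [111 118 127 134 138 140 136 126 118 118 121 119 116 114 119 141 157 158
  158 154 140 121 106  99]
 [140 146 151 155 159 157 145 130 123 128 136 130 121 120 124 141 156 159
  159 152 132 112 103  93]
 [157 159 160 162 168 167 156 144 142 145 148 136 125 122 129 141 153 158
  158 152 131 110 103  92]
 [161 160 161 164 176 186 179 171 180 182 170 152 133 128 139 152 156 158
  159 154 132 110 103  96]
 [162 161 161 166 178 191 191 196 212 214 200 173 146 135 151 163 164 160
  159 155 132 111 105 103]
 [163 163 161 163 171 179 190 209 225 226 215 192 164 149 157 166 166 162
  160 155 134 114 107 105]
 [163 163 161 163 170 175 195 214 225 227 219 201 189 172 165 167 166 163
  162 159 145 12
[... 744 characters left out ...]
186 201 201 199 209 224 228 227 218 194 167 150
  137 132 127 112  95  80]
 [155 173 189 197 197 203 219 229 229 226 226 227 226 212 189 158 130 115
  103  96  90  79  63  48]
 [179 205 222 227 226 225 226 226 220 205 197 188 176 149 115  88  81  82
   79  77  74  68  59  50]
 [200 224 228 224 211 198 190 179 162 138 121 104  88  69  48  47  63  72
   75  76  73  72  65  56]]
(array([0.53655541, 0.14549025, 0.17449002]), np.float64(0.001956165490633067))
(array([0.53655143, 0.14567339, 0.17305989]), np.float64(0.0018506442715685867))
(array([0.53721849, 0.14552527, 0.17440671]), np.float64(0.003276562239829364))
(array([0.53721486, 0.14570856, 0.17297636]), np.float64(0.0031717164909681322))
```

```bash
python3 -m handwheel '[{"dx":0.03,"dy":0.008,"dz":0,"twist":0},{"dx":0.03,"dy":0.008,"dz":0,"twist":0},{"dx":0.02,"dy":0.005,"dz":0,"twist":0},{"dx":0.0138,"dy":0.003,"dz":0,"twist":0},{"dx":0,"dy":0,"dz":0,"twist":0},{"dx":0,"dy":0,"dz":-0.01,"twist":0},{"dx":0,"dy":0,"dz":-0.01,"twist":0},{"dx":0,"dy":0,"dz":0,"twist":0},{"dx":0,"dy":0,"dz":0,"twist":0}]'
python3 - <<'E'
from m import *
s=snap('side','s4')
st=monitor.observe();print(st['tcp_pos'],st['force'])
cv2.imwrite('pics/c4.png',cv2.resize(s[80:220,200:340,::-1],None,fx=4,fy=4,interpolation=2))
E
```

```text
time_s: 9.6
tcp_pos: [0.5373, 0.1468, 0.3238]
orientation: [-0.701, 0.086, 0.702, 0.086]
force: [-0.5, 0.1, -2.5]
opening: 0.0237
[0.53771353 0.14689539 0.32450045] [-0.29877418  0.82361982 -2.90040308]
```

View pics/c4.png

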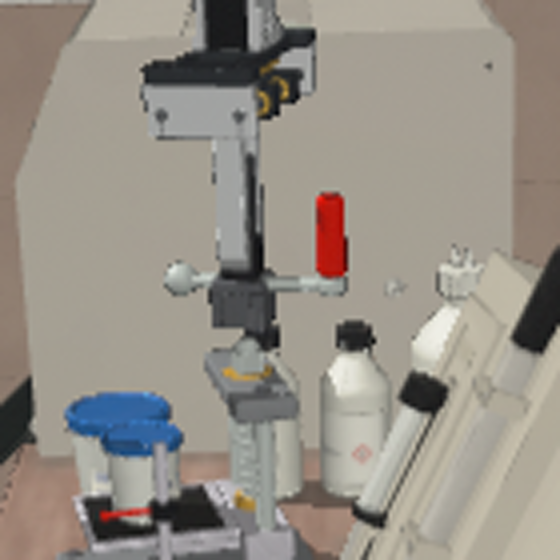

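Run:
```python
from m import *
d=np.array([np.cos(np.radians(-14)),np.sin(np.radians(-14))])
for P in([.5362,.1456],[.5377,.1469]):
  P=np.array(P);k=P+.06*d;b=P-.042*d
  hub=[[*(P+np.array([[d[0],-d[1]],[d[1],d[0]]])@np.array(q)),.1875] for q in[(.018,-.018),(-.018,-.018),(.018,.018),(-.018,.018)]]
  print(P,'knob top',proj('side',[*k,.2745]),'ball',proj('side',[*b,.2155]),'nose',proj('side',[*P,.175]),'\n',proj('side',hub).round(1))
s=cv2.imread('pics/s4.png')[:,:,::-1]
print(cents(s,272,125,292,152,red)[:3])
g=s.astype(int).sum(2)//3
for v in(154,156,158,160): print(v,g[v,248:275])
for v in(146,148,150,152): print(v,g[v,236:256])
```

```text
[0.5362 0.1456] knob top [[282.0241647  127.81582827]] ball [[244.80297486 148.94257662]] nose [[260.79087997 164.3356171 ]] 
 [[265.5 162. ]
 [252.2 161.4]
 [268.9 158.2]
 [255.8 157.7]]
[0.5377 0.1469] knob top [[282.59721538 127.6872615 ]] ball [[245.39200836 148.79873066]] nose [[261.36250766 164.17814031]] 
 [[266.1 161.8]
 [252.8 161.3]
 [269.4 158. ]
 [256.4 157.5]]
(array([282.10294118, 138.49264706]), 136, (np.int64(279), np.int64(285), np.int64(128), np.int64(148)))
154 [157 157 157 157  54  73  74  69  77  73  74  76  74  75  64  70  72  72
  56  54  54 155 157 157 156 157 157]
156 [156 156 156 156 146  77  74  68  75  75  75  76  76  75  60  73  76  71
  54  55  54 154 156 156 157 157 156]
158 [157 156 157 157 157  80  75  66  74  76  74  75  76  77  80  80  75  77
  55  55  54 155 157 157 157 157 157]
160 [156 157 156 156 156  79  75  56  73  76  75  76  75  76  81  78  75  83
  56  56 145 157 157 158 157 158 158]
146 [156 157 157 156 156 156 117 202 190 183 170 148 156 157 157 157 157 157
 157 112]
148 [157 158 157 156 156 144 202 202 186 181 164 152 140 133 179 181 180 181
 128  45]
150 [157 157 156 157 157 157 163 159 158 158 154 147 158 162 160 164 156 110
  97  93]
152 [158 158 157 157 157 148  93 119 127 130 128 120  71 148 149 156  73  77
  77  76]
```

```bash
python3 -m handwheel '[{"dx":0.0005,"dy":0,"dz":-0.004,"twist":0},{"dx":0,"dy":0,"dz":-0.004,"twist":0},{"dx":0,"dy":0,"dz":-0.003,"twist":0},{"dx":0,"dy":0,"dz":0,"twist":0}]'
python3 -m handwheel '[{"dx":0,"dy":0,"dz":-0.003,"twist":0},{"dx":0,"dy":0,"dz":0,"twist":0}]'
python3 -m handwheel '[{"dx":0,"dy":0,"dz":-0.003,"twist":0},{"dx":0,"dy":0,"dz":0,"twist":0}]'
```

```text
time_s: 10.05
tcp_pos: [0.5384, 0.147, 0.3129]
orientation: [-0.701, 0.086, 0.702, 0.086]
force: [0.3, -0.4, -2.5]
opening: 0.0235
time_s: 10.25
tcp_pos: [0.5385, 0.147, 0.3102]
orientation: [-0.702, 0.086, 0.702, 0.086]
force: [0.4, 0.8, -2.4]
opening: 0.0239
time_s: 10.45
tcp_pos: [0.5385, 0.147, 0.3072]
orientation: [-0.702, 0.086, 0.702, 0.086]
force: [-0.5, 0.1, -2.6]
opening: 0.0235
```

```bash
python3 -m handwheel '[{"dx":0,"dy":0,"dz":-0.002,"twist":0},{"dx":0,"dy":0,"dz":0,"twist":0}]'
python3 -m handwheel '[{"dx":0,"dy":0,"dz":-0.001,"twist":0},{"dx":0,"dy":0,"dz":0,"twist":0}]'
python3 -m handwheel '[{"dx":0,"dy":0,"dz":-0.001,"twist":0},{"dx":0,"dy":0,"dz":0,"twist":0}]'
```

```text
time_s: 10.65
tcp_pos: [0.5386, 0.147, 0.3054]
orientation: [-0.702, 0.086, 0.702, 0.086]
force: [0.1, -0.1, -1.6]
opening: 0.0235
time_s: 10.85
tcp_pos: [0.5388, 0.147, 0.305]
orientation: [0.702, -0.086, -0.702, -0.086]
force: [0.1, 0.5, -1.5]
opening: 0.0241
time_s: 11.05
tcp_pos: [0.5389, 0.147, 0.3048]
orientation: [0.702, -0.086, -0.701, -0.086]
force: [-1.7, -1.1, 4.2]
opening: 0.0236
```

```bash
python3 -m handwheel '[{"dx":0,"dy":0,"dz":-0.001,"twist":5},{"dx":0,"dy":0,"dz":0,"twist":5},{"dx":0,"dy":0,"dz":0,"twist":0}]'
python3 -m handwheel '[{"dx":0,"dy":0,"dz":0,"twist":5},{"dx":0,"dy":0,"dz":0,"twist":5},{"dx":0,"dy":0,"dz":0,"twist":0}]'
```

```text
time_s: 11.35
tcp_pos: [0.5394, 0.1475, 0.3047]
orientation: [0.708, -0.024, -0.706, -0.025]
force: [-0.9, 0.5, 6.9]
opening: 0.0238
time_s: 11.65
tcp_pos: [0.5394, 0.1479, 0.3046]
orientation: [0.707, 0.038, -0.705, 0.037]
force: [-2.5, 1.3, 4.9]
opening: 0.024
```

```bash
python3 -m handwheel '[{"dx":0,"dy":0,"dz":0,"twist":5},{"dx":0,"dy":0,"dz":0,"twist":5},{"dx":0,"dy":0,"dz":0,"twist":0}]'
python3 -m handwheel '[{"dx":0,"dy":0,"dz":0,"twist":5},{"dx":0,"dy":0,"dz":0,"twist":5},{"dx":0,"dy":0,"dz":0,"twist":0}]'
```

```text
time_s: 11.95
tcp_pos: [0.5389, 0.1474, 0.3032]
orientation: [0.701, 0.099, -0.7, 0.098]
force: [-1.1, 1.2, -0.6]
opening: 0.0239
time_s: 12.25
tcp_pos: [0.5385, 0.1474, 0.3017]
orientation: [-0.689, -0.159, 0.689, -0.158]
force: [-0.2, 2.0, -1.7]
opening: 0.0236
```

```bash
python3 -m handwheel '[{"dx":0,"dy":0,"dz":-0.003,"twist":0},{"dx":0,"dy":0,"dz":0,"twist":0}]'
python3 -m handwheel '[{"dx":0,"dy":0,"dz":-0.003,"twist":0},{"dx":0,"dy":0,"dz":0,"twist":0}]'
```

```text
time_s: 12.45
tcp_pos: [0.5384, 0.1474, 0.2988]
orientation: [-0.689, -0.159, 0.689, -0.158]
force: [-0.6, 2.6, -2.8]
opening: 0.024
time_s: 12.65
tcp_pos: [0.5384, 0.1474, 0.2961]
orientation: [-0.689, -0.159, 0.689, -0.159]
force: [-0.8, 3.9, -2.6]
opening: 0.0235
```

```bash
python3 -m handwheel '[{"dx":0,"dy":0,"dz":-0.003,"twist":0},{"dx":0,"dy":0,"dz":0,"twist":0}]'
python3 -m handwheel '[{"dx":0,"dy":0,"dz":-0.003,"twist":0},{"dx":0,"dy":0,"dz":0,"twist":0}]'
python3 -m handwheel '[{"dx":0,"dy":0,"dz":-0.001,"twist":0},{"dx":0,"dy":0,"dz":0,"twist":0}]'
```

```text
time_s: 12.85
tcp_pos: [0.5384, 0.1474, 0.2933]
orientation: [-0.689, -0.159, 0.689, -0.159]
force: [-1.3, 4.2, -1.9]
opening: 0.0239
time_s: 13.05
tcp_pos: [0.5384, 0.1475, 0.2904]
orientation: [-0.689, -0.16, 0.689, -0.159]
force: [-2.6, 5.4, -1.4]
opening: 0.024
time_s: 13.25
tcp_pos: [0.5385, 0.1475, 0.2897]
orientation: [-0.689, -0.16, 0.689, -0.159]
force: [-2.7, 5.4, -0.3]
opening: 0.0238
```

```bash
python3 -m handwheel '[{"dx":0,"dy":0,"dz":-0.0005,"twist":0},{"dx":0,"dy":0,"dz":0,"twist":0},{"dx":0,"dy":0,"dz":0,"twist":0},{"dx":0,"dy":0,"dz":0,"twist":0},{"dx":0,"dy":0,"dz":0,"twist":0},{"dx":0,"dy":0,"dz":0,"twist":0},{"dx":0,"dy":0,"dz":0,"twist":0}]' 0.1 10
python3 -m handwheel '[{"dx":0,"dy":0,"dz":0.02,"twist":0},{"dx":0,"dy":0,"dz":0.03,"twist":0},{"dx":0,"dy":0,"dz":0.03,"twist":0},{"dx":0,"dy":0,"dz":0,"twist":0}]'
python3 - <<'E'
from m import *
for n in('top','side'): snap(n,n+'5')
st=monitor.observe();print(st['tcp_pos'],st['force'],st['q'].round(2))
a=cv2.imread('pics/side5.png')[120:240,200:320];b=cv2.imread('pics/top5.png')[180:300,180:300]
cv2.imwrite('pics/c5.png',cv2.resize(np.hstack([a,b]),None,fx=3.3,fy=3.3,interpolation=2))
E
```

```text
time_s: 13.95
tcp_pos: [0.5388, 0.1469, 0.2892]
orientation: [0.689, 0.159, -0.689, 0.159]
force: [0.0, 0.1, 0.2]
opening: 0.0518
time_s: 14.35
tcp_pos: [0.5408, 0.1472, 0.3746]
orientation: [0.693, 0.159, -0.685, 0.16]
force: [0.8, -0.2, 0.9]
opening: 0.0518
[0.53891946 0.14700978 0.36971352] [-0.44491321  0.09406433 -0.60318968] [ 0.11  0.13  1.5  -0.    1.52  1.23]
```

View pics/c5.png

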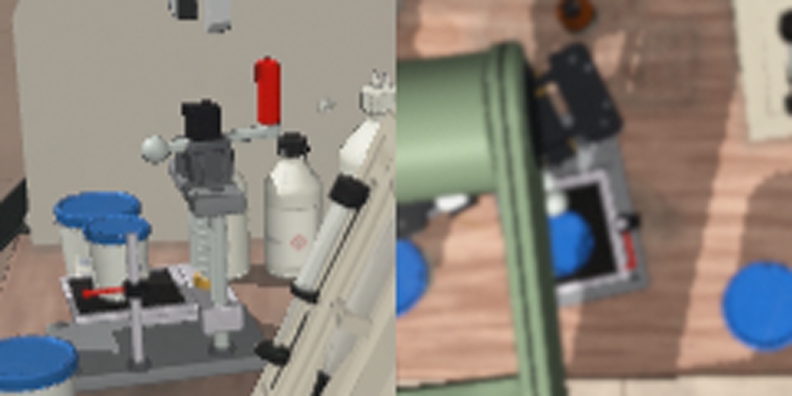

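Run:
```python
from m import *
s=cv2.imread('pics/side5.png')[:,:,::-1]
k,n,b,_=cents(s,274,135,288,160,red); print(k,n,b)
for A in([.5385,.147],[.537,.146]):
  for yaw in(16,20,26,32,36):
    d=np.array([np.cos(np.radians(yaw)),np.sin(np.radians(yaw))]);A=np.array(A)
    print(A,yaw,proj('side',[*(A+.06*d),.213]).round(1),proj('side',[*(A+.06*d),.239]).round(1),'ball',proj('side',[*(A-.042*d),.180]).round(1),A+.06*d)
print('ball obs',200+154/3.3,120+149/3.3)
```

```text
[280.86065574 147.59836066] 122 (np.int64(278), np.int64(284), np.int64(138), np.int64(157))
[0.5385 0.147 ] 16 [[282.9 148. ]] [[282.7 138.4]] ball [[246.2 164.1]] [0.5961757  0.16353824]
[0.5385 0.147 ] 20 [[282.4 147.6]] [[282.1 138. ]] ball [[246.5 164.3]] [0.59488156 0.16752121]
[0.5385 0.147 ] 26 [[281.4 147.1]] [[281.2 137.6]] ball [[247.1 164.8]] [0.59242764 0.17330227]
[0.5385 0.147 ] 32 [[280.2 146.6]] [[280.  137.1]] ball [[247.8 165.2]] [0.58938289 0.17879516]
[0.5385 0.147 ] 36 [[279.3 146.3]] [[279.1 136.8]] ball [[248.4 165.4]] [0.58704102 0.18226712]
[0.537 0.146] 16 [[282.3 148.1]] [[282.1 138.5]] ball [[245.6 164.2]] [0.5946757  0.16253824]
[0.537 0.146] 20 [[281.8 147.7]] [[281.6 138.2]] ball [[245.9 164.5]] [0.59338156 0.16652121]
[0.537 0.146] 26 [[280.8 147.2]] [[280.6 137.7]] ball [[246.5 164.9]] [0.59092764 0.17230227]
[0.537 0.146] 32 [[279.7 146.7]] [[279.4 137.2]] ball [[247.2 165.3]] [0.58788289 0.17779516]
[0.537 0.146] 36 [[278.8 146.4]] [[278.5 136.9]] ball [[247.8 165.5]] [0.58554102 0.18126712]
ball obs 246.66666666666669 165.15151515151516
```

```bash
python3 -m handwheel '[{"dx":0.013,"dy":0.006,"dz":0,"twist":8},{"dx":0.013,"dy":0.006,"dz":0,"twist":8},{"dx":0.013,"dy":0.007,"dz":0,"twist":8},{"dx":0.014,"dy":0.007,"dz":0,"twist":8},{"dx":0,"dy":0,"dz":0,"twist":8},{"dx":0,"dy":0,"dz":0,"twist":8},{"dx":0,"dy":0,"dz":0,"twist":8},{"dx":0,"dy":0,"dz":0,"twist":8},{"dx":0,"dy":0,"dz":0,"twist":0},{"dx":0,"dy":0,"dz":0,"twist":0}]'
python3 -m handwheel '[{"dx":0,"dy":0,"dz":-0.02,"twist":0},{"dx":0,"dy":0,"dz":-0.02,"twist":0},{"dx":0,"dy":0,"dz":-0.02,"twist":0},{"dx":0,"dy":0,"dz":-0.007,"twist":0},{"dx":0,"dy":0,"dz":0,"twist":0},{"dx":0,"dy":0,"dz":0,"twist":0}]'
python3 - <<'E'
from m import *
for n in('top','side'): snap(n,n+'6')
st=monitor.observe();R=Rotation.from_quat(st['orientation']).as_matrix();print(np.degrees(np.arctan2(R[1,1],R[0,1])),st['tcp_pos'],st['force'],st['q'].round(2))
a=cv2.imread('pics/side6.png')[100:240,210:320];b=cv2.imread('pics/top6.png')[150:290,180:290]
cv2.imwrite('pics/c6.png',cv2.resize(np.hstack([a,b]),None,fx=3.5,fy=3.5,interpolation=2))
E
```

```text
time_s: 15.45
tcp_pos: [0.5912, 0.1729, 0.3674]
orientation: [-0.5, -0.5, 0.502, -0.499]
force: [0.1, -0.3, 0.1]
opening: 0.0518
time_s: 16.05
tcp_pos: [0.592, 0.173, 0.3028]
orientation: [0.5, 0.5, -0.5, 0.5]
force: [-0.5, -1.0, 0.2]
opening: 0.0517
-0.01247398025632819 [0.59237407 0.17309415 0.30363241] [-0.20075394 -0.39128576  0.07226282] [0.14 0.29 1.43 0.   1.41 0.14]
```

View pics/c6.png

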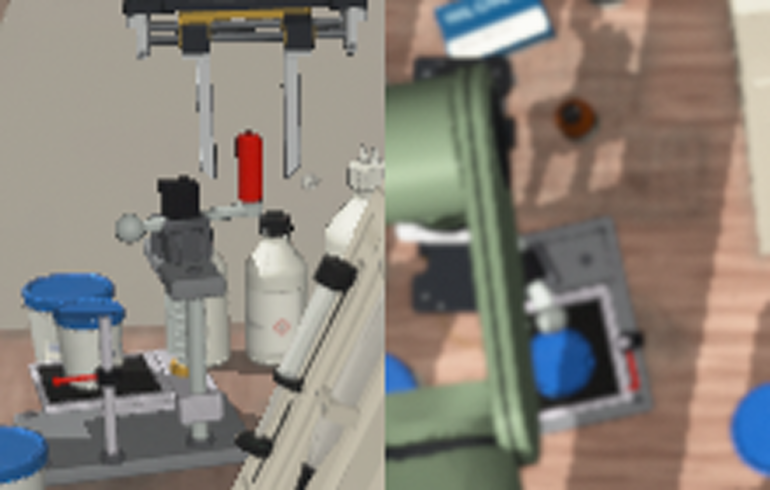

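```bash
python3 -m handwheel '[{"dx":0,"dy":0,"dz":0,"twist":0},{"dx":0,"dy":0,"dz":0,"twist":0},{"dx":0,"dy":0,"dz":0,"twist":0},{"dx":0,"dy":0,"dz":0,"twist":0},{"dx":0,"dy":0,"dz":0,"twist":0},{"dx":0,"dy":0,"dz":0,"twist":0},{"dx":0,"dy":0,"dz":0,"twist":0},{"dx":0,"dy":0,"dz":0,"twist":0}]' -1 8
python3 - <<'E'
import numpy as np
# clockwise rows from 26 deg, 15 deg step
a=np.radians(26-15*np.arange(25));x,y=.06*np.cos(a),.06*np.sin(a)
for i in range(24): print(round(26-15*(i+1)),round(x[i+1]-x[i],4),round(y[i+1]-y[i],4))
E
```

```text
time_s: 16.95
tcp_pos: [0.592, 0.173, 0.3023]
orientation: [0.5, 0.5, -0.5, 0.5]
force: [1.3, 1.2, -0.2]
opening: 0.0199
11 0.005 -0.0149
-4 0.001 -0.0156
-19 -0.0031 -0.0153
-34 -0.007 -0.014
-49 -0.0104 -0.0117
-64 -0.0131 -0.0086
-79 -0.0149 -0.005
-94 -0.0156 -0.001
-109 -0.0153 0.0031
-124 -0.014 0.007
-139 -0.0117 0.0104
-154 -0.0086 0.0131
-169 -0.005 0.0149
-184 -0.001 0.0156
-199 0.0031 0.0153
-214 0.007 0.014
-229 0.0104 0.0117
-244 0.0131 0.0086
-259 0.0149 0.005
-274 0.0156 0.001
-289 0.0153 -0.0031
-304 0.014 -0.007
-319 0.0117 -0.0104
-334 0.0086 -0.0131
```

```bash
python3 -m handwheel '[{"dx":0.005,"dy":-0.0149,"dz":0,"twist":0},{"dx":0.001,"dy":-0.0156,"dz":0,"twist":0},{"dx":0,"dy":0,"dz":0,"twist":0},{"dx":0,"dy":0,"dz":0,"twist":0}]'
python3 -m handwheel '[{"dx":-0.0031,"dy":-0.0153,"dz":0,"twist":0},{"dx":-0.007,"dy":-0.014,"dz":0,"twist":0},{"dx":-0.0104,"dy":-0.0117,"dz":0,"twist":0},{"dx":-0.0131,"dy":-0.0086,"dz":0,"twist":0},{"dx":0,"dy":0,"dz":0,"twist":0},{"dx":0,"dy":0,"dz":0,"twist":0}]'
```

```text
time_s: 17.35
tcp_pos: [0.598, 0.141, 0.3023]
orientation: [-0.5, -0.499, 0.501, -0.5]
force: [1.2, -0.3, 2.1]
opening: 0.0201
time_s: 17.95
tcp_pos: [0.5634, 0.0919, 0.3022]
orientation: [-0.499, -0.5, 0.501, -0.5]
force: [-0.2, -1.2, 2.6]
opening: 0.0197
```

```bash
python3 -m handwheel '[{"dx":-0.0149,"dy":-0.005,"dz":0,"twist":0},{"dx":-0.0156,"dy":-0.001,"dz":0,"twist":0},{"dx":-0.0153,"dy":0.0031,"dz":0,"twist":0},{"dx":-0.014,"dy":0.007,"dz":0,"twist":0},{"dx":-0.0117,"dy":0.0104,"dz":0,"twist":0},{"dx":-0.0086,"dy":0.0131,"dz":0,"twist":0},{"dx":0,"dy":0,"dz":0,"twist":0}]'
python3 -m handwheel '[{"dx":-0.005,"dy":0.0149,"dz":0,"twist":0},{"dx":-0.001,"dy":0.0156,"dz":0,"twist":0},{"dx":0.0031,"dy":0.0153,"dz":0,"twist":0},{"dx":0.007,"dy":0.014,"dz":0,"twist":0},{"dx":0.0104,"dy":0.0117,"dz":0,"twist":0},{"dx":0.0131,"dy":0.0086,"dz":0,"twist":0},{"dx":0,"dy":0,"dz":0,"twist":0},{"dx":0,"dy":0,"dz":0,"twist":0}]'
python3 - <<'E'
from m import *
snap('side','side7');st=monitor.observe();print(st['tcp_pos'],st['force'])
# table vertical edge profiles before/after at several columns
for f in('side6','side7'):
    s=cv2.imread(f'pics/{f}.png')[:,:,::-1].astype(int)
    for u in (232,240,246,252):
        print(f,u,[tuple(int(q) for q in (s[v,u].sum()//3,)) [0] for v in range(195,225)])
E
```

```text
time_s: 18.65
tcp_pos: [0.4831, 0.1224, 0.3021]
orientation: [0.5, 0.501, -0.499, 0.5]
force: [1.2, 1.0, 0.3]
opening: 0.0199
time_s: 19.45
tcp_pos: [0.5116, 0.2014, 0.3017]
orientation: [0.5, 0.501, -0.5, 0.5]
force: [0.5, -1.2, 0.6]
opening: 0.0197
[0.51141232 0.20118806 0.30172692] [ 0.21279975 -0.40401258  1.22448543]
side6 232 [171, 174, 174, 173, 170, 169, 170, 170, 169, 169, 169, 167, 118, 81, 156, 113, 51, 30, 29, 95, 178, 170, 126, 129, 131, 131, 131, 132, 133, 133]
side6 240 [166, 167, 167, 167, 167, 167, 166, 165, 165, 164, 135, 63, 28, 30, 30, 86, 151, 159, 157, 156, 156, 153, 152, 150, 151, 147, 144, 142, 140, 136]
side6 246 [131, 138, 141, 142, 143, 144, 120, 63, 43, 43, 43, 32, 31, 31, 31, 31, 31, 51, 126, 161, 155, 160, 159, 123, 90, 85, 85, 86, 85, 86]
side6 252 [137, 144, 146, 145, 142, 169, 182, 187, 186, 129, 63, 33, 30, 30, 32, 30, 30, 105, 163, 169, 162, 161, 148, 99, 86, 85, 86, 87, 85, 85]
side7 232 [172, 170, 170, 170, 170, 170, 169, 168, 167, 167, 166, 175, 105, 71, 48, 74, 155, 167, 128, 133, 133, 130, 130, 131, 131, 132, 131, 131, 132, 133]
side7 240 [166, 167, 167, 167, 166, 166, 166, 165, 165, 164, 134, 63, 27, 29, 31, 86, 152, 158, 158, 156, 154, 152, 151, 150, 152, 148, 144, 142, 140, 136]
side7 246 [130, 137, 169, 87, 43, 42, 41, 34, 30, 30, 30, 31, 32, 32, 107, 163, 163, 161, 160, 148, 131, 130, 130, 131, 96, 85, 85, 86, 86, 86]
side7 252 [137, 152, 180, 185, 187, 130, 63, 33, 31, 31, 31, 30, 31, 92, 169, 164, 142, 158, 168, 137, 129, 129, 131, 97, 85, 84, 86, 86, 86, 85]
```

Run:
```python
from m import *
s=cv2.imread('pics/side7.png');K=12;u0,v0=214,186
s6=cv2.imread('pics/side6.png')
xd=np.array([np.cos(np.radians(12)),np.sin(np.radians(12))]);yd=np.array([-xd[1],xd[0]])
C=np.array([.4695,.1324])
def crop(im,z):
    o=cv2.resize(im[v0:v0+40,u0:u0+64],None,fx=K,fy=K,interpolation=cv2.INTER_NEAREST)
    for dz,col in((0,(0,255,0)),):
        c=[[*(C+a*.05*xd+b*.048*yd),z+dz] for a,b in((-1,1),(-1,-1),(1,-1))]
        p=((proj('side',c)-[u0,v0]+.5)*K).astype(np.int32);cv2.polylines(o,[p],False,col,1)
    p=((proj('side',[[*(C+t*xd-.0525*yd),.08] for t in(-.0413,-.01)])-[u0,v0]+.5)*K).astype(np.int32);cv2.polylines(o,[p],False,(255,255,0),1)
    return o
cv2.imwrite('pics/c7.png',crop(s,.068))
# pointer row by redness
t=s6.astype(int);w=np.clip(t[...,2]-(t[...,0]+t[...,1])//2-40,0,None)
for u in range(223,238): c=w[203:214,u]; print(u,c.sum(),(c*np.arange(203,214)).sum()/max(c.sum(),1))
for z in(.078,.080,.082,.084): print(z,proj('side',[*(C-.0413*xd-.0525*yd),z]).round(2))
```

```text
223 0 0.0
224 0 0.0
225 173 208.39884393063585
226 244 208.56967213114754
227 179 208.29608938547486
228 159 208.26415094339623
229 140 208.17142857142858
230 118 207.91525423728814
231 122 207.86885245901638
232 160 207.725
233 167 207.50898203592814
234 153 207.49019607843138
235 121 207.3388429752066
236 124 207.25806451612902
237 48 207.22916666666666
0.078 [[224.62 209.68]]
0.08 [[224.57 208.96]]
0.082 [[224.52 208.24]]
0.084 [[224.47 207.52]]
```

View pics/c7.png

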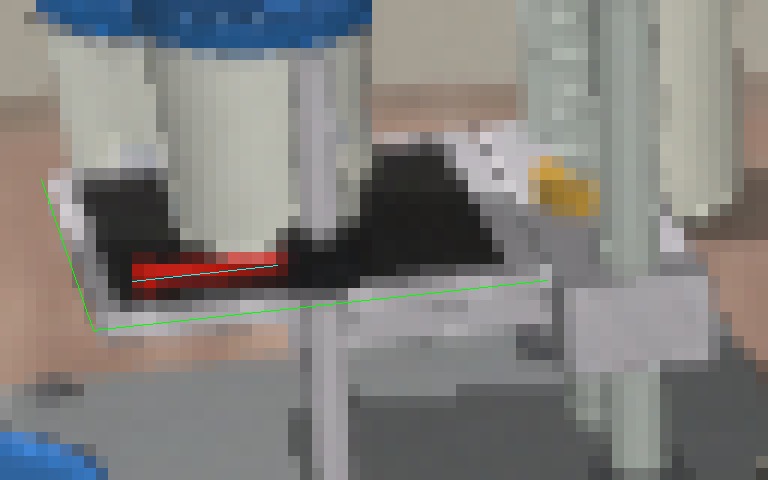

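```bash
python3 -m handwheel '[{"dx":0.0104,"dy":0.0117,"dz":0,"twist":0},{"dx":0.0131,"dy":0.0086,"dz":0,"twist":0},{"dx":0.0149,"dy":0.005,"dz":0,"twist":0},{"dx":0.0156,"dy":0.001,"dz":0,"twist":0},{"dx":0.0153,"dy":-0.0031,"dz":0,"twist":0},{"dx":0.014,"dy":-0.007,"dz":0,"twist":0},{"dx":0,"dy":0,"dz":0,"twist":0}]'
```

```text
time_s: 20.2
tcp_pos: [0.5958, 0.2158, 0.3017]
orientation: [-0.5, -0.5, 0.5, -0.499]
force: [-0.1, -0.1, -1.2]
opening: 0.0007
```

I mistyped: two rows repeated (the knob was already at -244°), so the gripper left the circle and slipped off the knob. I'll locate the crank now.

Run:
```python
from m import *
t=snap('top','top8');s=snap('side','side8');st=monitor.observe();print(st['tcp_pos'],st['force'])
for n,im,box in(('side',s,(225,115,330,170)),('top',t,(180,190,260,245))):
    try:
        k,c,b,_=cents(im,*box,red);print(n,k,c,b)
    except Exception as e: print(n,'none')
for yaw in range(26,200,15):
    d=np.array([np.cos(np.radians(yaw)),np.sin(np.radians(yaw))]);A=np.array([.538,.1468])
    print(yaw,(A+.06*d).round(3),proj('side',[*(A+.06*d),.213]).round(1)[0],proj('side',[*(A+.06*d),.239]).round(1)[0],'ball',proj('side',[*(A-.042*d),.180]).round(1)[0],'top',proj('top',[*(A+.06*d),.239]).round(0)[0])
```

```text
[0.59456836 0.21647445 0.3018003 ] [ 0.35587343  0.00089704 -0.63285628]
side [265.66 143.26] 100 (np.int64(263), np.int64(268), np.int64(135), np.int64(154))
top none
26 [0.592 0.173] [281.2 147.1] [281.  137.6] ball [246.9 164.8] top [208. 205.]
41 [0.583 0.186] [277.9 146. ] [277.6 136.5] ball [249.1 165.7] top [203. 209.]
56 [0.572 0.197] [273.5 145.1] [273.2 135.7] ball [252.2 166.5] top [199. 213.]
71 [0.558 0.204] [268.3 144.6] [268.  135.3] ball [255.9 166.9] top [196. 219.]
86 [0.542 0.207] [262.7 144.5] [262.4 135.2] ball [260.1 167. ] top [195. 224.]
101 [0.527 0.206] [257.  144.8] [256.6 135.4] ball [264.3 166.8] top [196. 230.]
116 [0.512 0.201] [251.5 145.4] [251.1 136. ] ball [268.4 166.3] top [197. 236.]
131 [0.499 0.192] [246.6 146.3] [246.1 136.9] ball [271.9 165.5] top [201. 241.]
146 [0.488 0.18 ] [242.6 147.6] [242.1 138.1] ball [274.7 164.5] top [205. 245.]
161 [0.481 0.166] [239.7 149. ] [239.2 139.4] ball [276.5 163.4] top [211. 248.]
176 [0.478 0.151] [238.2 150.5] [237.6 140.9] ball [277.2 162.2] top [217. 249.]
191 [0.479 0.135] [238.2 152.1] [237.7 142.3] ball [276.9 161.1] top [223. 249.]m.py:4: RuntimeWarning: Mean of empty slice.
  return np.array([u.mean()+x0,v.mean()+y0]),len(u),(u.min()+x0,u.max()+x0,v.min()+y0,v.max()+y0),m
  ret = ret.dtype.type(ret / rcount)
```

```bash
python3 -m handwheel '[{"dx":0,"dy":0,"dz":0.03,"twist":0},{"dx":0,"dy":0,"dz":0.03,"twist":0},{"dx":-0.022,"dy":-0.0055,"dz":0,"twist":0},{"dx":-0.0222,"dy":-0.0055,"dz":0,"twist":0},{"dx":0,"dy":0,"dz":0,"twist":0},{"dx":0,"dy":0,"dz":0,"twist":0},{"dx":0,"dy":0,"dz":0,"twist":0},{"dx":0,"dy":0,"dz":0,"twist":0},{"dx":0,"dy":0,"dz":0,"twist":0},{"dx":0,"dy":0,"dz":0,"twist":0}]' 0.1 10
python3 - <<'E'
from m import *
s=snap('side','side9');print(cents(s,225,115,330,170,red)[:3],monitor.observe()['tcp_pos'])
E
```

```text
time_s: 21.3
tcp_pos: [0.551, 0.2058, 0.3618]
orientation: [0.5, 0.5, -0.5, 0.5]
force: [-0.5, 0.6, 0.4]
opening: 0.0519
(array([265.66, 143.26]), 100, (np.int64(263), np.int64(268), np.int64(135), np.int64(154))) [0.55095954 0.20580203 0.36185462]
```

```bash
python3 -m handwheel '[{"dx":0,"dy":0,"dz":-0.02,"twist":0},{"dx":0,"dy":0,"dz":-0.02,"twist":0},{"dx":0,"dy":0,"dz":-0.02,"twist":0},{"dx":0,"dy":0,"dz":0,"twist":0},{"dx":0,"dy":0,"dz":0,"twist":0}]'
python3 -m handwheel '[{"dx":0,"dy":0,"dz":0,"twist":0},{"dx":0,"dy":0,"dz":0,"twist":0},{"dx":0,"dy":0,"dz":0,"twist":0},{"dx":0,"dy":0,"dz":0,"twist":0},{"dx":0,"dy":0,"dz":0,"twist":0},{"dx":0,"dy":0,"dz":0,"twist":0},{"dx":0,"dy":0,"dz":0,"twist":0},{"dx":0,"dy":0,"dz":0,"twist":0}]' -1 10
python3 - <<'E'
from m import *
p=monitor.observe()['tcp_pos'];y0=np.degrees(np.arctan2(p[1]-.147,p[0]-.538));print(p,y0,np.hypot(p[1]-.147,p[0]-.538))
a=np.radians(78-15*np.arange(19));x,y=.06*np.cos(a),.06*np.sin(a)
for i in range(18): print(i+1,round(78-15*(i+1)),round(x[i+1]-x[i],4),round(y[i+1]-y[i],4))
# table height by edge overlay in side9: rows profile & predicted edge row for z
xd=np.array([np.cos(np.radians(12)),np.sin(np.radians(12))]);yd=np.array([-xd[1],xd[0]]);C=np.array([.4695,.1324])
s=snap('side','side10').astype(int).sum(2)//3
for u in(246,252,256): print(u,s[198:220,u])
for t in(.0,.0125,.025): print([proj('side',[*(C+t*xd-.048*yd),z])[0].round(1).tolist() for z in(.067,.070,.072,.081)])
E
```

```text
time_s: 21.85
tcp_pos: [0.5507, 0.2058, 0.3021]
orientation: [-0.5, -0.5, 0.5, -0.5]
force: [-0.1, 0.2, 0.4]
opening: 0.052
time_s: 22.65
tcp_pos: [0.5509, 0.2059, 0.3026]
orientation: [0.5, 0.5, -0.5, 0.5]
force: [-0.2, 0.8, 2.6]
opening: 0.0198
[0.55092313 0.20591866 0.30258779] 77.62874321457544 0.06031928431102462
1 63 0.0148 -0.0052
2 48 0.0129 -0.0089
3 33 0.0102 -0.0119
4 18 0.0067 -0.0141
5 3 0.0029 -0.0154
6 -12 -0.0012 -0.0156
7 -27 -0.0052 -0.0148
8 -42 -0.0089 -0.0129
9 -57 -0.0119 -0.0102
10 -72 -0.0141 -0.0067
11 -87 -0.0154 -0.0029
12 -102 -0.0156 0.0012
13 -117 -0.0148 0.0052
14 -132 -0.0129 0.0089
15 -147 -0.0102 0.0119
16 -162 -0.0067 0.0141
17 -177 -0.0029 0.0154
18 -192 0.0012 0.0156
246 [ 63  43  41  33  29  30  30  31  32  32  74 168 165 143 158 171 141 129
 129 130 130  96]
252 [186 186 129  62  32  30  29  32  30  52 127 160 153 160 160 108 124 129
 130 131 131  95]
256 [190 190 203 164 126 118 118 118 121 120 166 171 143 157 192 131 124 129
 129 130  94  86]
[[240.4, 211.3], [240.3, 210.2], [240.3, 209.5], [240.1, 206.3]]
[[245.1, 210.8], [245.1, 209.7], [245.0, 209.0], [244.9, 205.8]]
[[249.8, 210.2], [249.8, 209.2], [249.7, 208.5], [249.6, 205.3]]
```

Run:
```python
from m import *
t=cv2.imread('pics/top0.png').astype(float).mean(2)
# mat right (-y) edge: rows across table, from mat dark to rim bright crossing
def cross(v,a,b):
    x=np.linspace(0,1,200);P=a+(b-a)*x[:,None]
    pr=cv2.remap(t.astype(np.float32),P[:,0].astype(np.float32)[None],P[:,1].astype(np.float32)[None],cv2.INTER_LINEAR)[0];return P,pr
pts=[]
xd=np.array([np.cos(np.radians(12)),np.sin(np.radians(12))]);yd=np.array([-xd[1],xd[0]]);C=np.array([.4695,.1324])
for z0 in(.058,):
  for s in(-.03,-.02,-.01,0,.01,.02,.03,.035):
    off=np.linspace(.03,.056,105);W=[[*(C+s*xd-o*yd),z0] for o in off];p=proj('top',W).astype(np.float32)
    pr=cv2.remap(t.astype(np.float32),p[:,0][None],p[:,1][None],cv2.INTER_LINEAR)[0]
    i=np.argmax(pr>110);pk=pr[i:i+40].max() if i else 0
    j=i+np.argmax(pr[i:]>pk-5); k=j+np.argmax(pr[j:]<(pk+90)/2); print(s,'mat edge',off[i].round(4),'peak',pk.round(0),'outer',off[k].round(4))
for name in('side6','side7','side10'):
  g=cv2.imread(f'pics/{name}.png').astype(float).mean(2).astype(np.float32)
  for o in(.041,.0425):
   zs=[]
   for s in(-.02,.0,.005,.01,.015,.02):
    Z=np.linspace(.045,.1,221);p=proj('side',[[*(C+s*xd-o*yd),z] for z in Z]).astype(np.float32)
    pr=cv2.remap(g,p[:,0][None],p[:,1][None],cv2.INTER_LINEAR)[0]
    m=[i for i in range(len(Z)-1) if pr[i]>=95>pr[i+1] and pr[min(i+12,220)]<60]; zs.append([round(float(Z[i]),4) for i in m])
   print(name,o,zs)
```

```text
-0.03 mat edge 0.037 peak 226.0 outer 0.0495
-0.02 mat edge 0.0372 peak 230.0 outer 0.049
-0.01 mat edge 0.037 peak 221.0 outer 0.0475
0 mat edge 0.0372 peak 214.0 outer 0.0538
0.01 mat edge 0.0372 peak 223.0 outer 0.048
0.02 mat edge 0.0372 peak 224.0 outer 0.0475
0.03 mat edge 0.039 peak 157.0 outer 0.0488
0.035 mat edge 0.039 peak 157.0 outer 0.0478
side6 0.041 [[0.0588], [0.0673], [0.0658], [0.0585], [0.0585], [0.0588]]
side6 0.0425 [[0.0595], [0.068], [0.066], [0.0593], [0.0593], [0.0595]]
side7 0.041 [[0.0695], [0.0673], [0.0675], [0.0688], [0.0693], [0.069]]
side7 0.0425 [[0.07], [0.068], [0.068], [0.0695], [0.07], [0.0698]]
side10 0.041 [[0.071], [0.0675], [0.0673], [0.07], [0.071], [0.0713]]
side10 0.0425 [[0.0715], [0.068], [0.068], [0.071], [0.0715], [0.072]]
```

```bash
python3 -m handwheel '[{"dx":0.0148,"dy":-0.0052,"dz":0,"twist":0},{"dx":0.0129,"dy":-0.0089,"dz":0,"twist":0},{"dx":0.0102,"dy":-0.0119,"dz":0,"twist":0},{"dx":0.0067,"dy":-0.0141,"dz":0,"twist":0},{"dx":0.0029,"dy":-0.0154,"dz":0,"twist":0},{"dx":-0.0012,"dy":-0.0156,"dz":0,"twist":0},{"dx":0,"dy":0,"dz":0,"twist":0}]'
python3 -m handwheel '[{"dx":-0.0052,"dy":-0.0148,"dz":0,"twist":0},{"dx":-0.0089,"dy":-0.0129,"dz":0,"twist":0},{"dx":-0.0119,"dy":-0.0102,"dz":0,"twist":0},{"dx":-0.0141,"dy":-0.0067,"dz":0,"twist":0},{"dx":-0.0154,"dy":-0.0029,"dz":0,"twist":0},{"dx":-0.0156,"dy":0.0012,"dz":0,"twist":0},{"dx":0,"dy":0,"dz":0,"twist":0}]'
```

```text
time_s: 23.4
tcp_pos: [0.5971, 0.132, 0.3022]
orientation: [-0.5, -0.499, 0.501, -0.5]
force: [0.5, 0.5, 4.1]
opening: 0.0196
time_s: 24.1
tcp_pos: [0.5243, 0.0877, 0.302]
orientation: [-0.5, -0.5, 0.5, -0.5]
force: [0.3, 1.8, 0.8]
opening: 0.0196
```

```bash
cat > lev.py <<'E'
from m import *
import sys
n=sys.argv[1];im=snap('side',n);g=im.astype(float).mean(2).astype(np.float32)
xd=np.array([np.cos(np.radians(12)),np.sin(np.radians(12))]);yd=np.array([-xd[1],xd[0]]);C=np.array([.4695,.1324])
for s in(-.035,-.03,-.02,.0,.01,.015,.02,.025):
    Z=np.linspace(.045,.1,221);p=proj('side',[[*(C+s*xd-.038*yd),z] for z in Z]).astype(np.float32)
    pr=cv2.remap(g,p[:,0][None],p[:,1][None],cv2.INTER_LINEAR)[0]
    print(s,[round(float(Z[i]),4) for i in range(220) if pr[i]>=95>pr[i+1] and pr[min(i+12,220)]<60])
t=im.astype(int);w=np.clip(t[...,0]-(t[...,2]+t[...,1])//2-40,0,None)
for u in range(225,237,3):
    c=w[200:216,u];v=(c*np.arange(200,216)).sum()/max(c.sum(),1)
    f=lambda z:v; P,r=ray('side',u,v)
    k=((np.r_[C,0]-P)[:2]@yd-.0525)/(r[:2]@yd); print('ptr',u,round(v,2),(P+k*r).round(4))
tt=cv2.imread('pics/top0.png').astype(int)[...,::-1]
q=onz('top',250.27,255.27,.081)[:2]-C; print('ptr offset top',q@xd,q@yd)
st=monitor.observe();print(st['tcp_pos'],st['force'],st['opening'])
o=cents(im,225,110,330,180,red);print('knob',o[0],o[1],o[2])
E
python3 lev.py side11
```

```text
-0.035 []
-0.03 []
-0.02 []
0.0 [0.0665]
0.01 []
0.015 [0.0775]
0.02 [0.0775]
0.025 [0.0773]
ptr 225 208.37 [0.4412 0.0727 0.0815]
ptr 228 208.12 [0.4488 0.0743 0.0813]
ptr 231 207.84 [0.4564 0.0759 0.0812]
ptr 234 207.37 [0.4641 0.0776 0.0816]
ptr offset top -0.023830293512737497 -0.05390097628177209
[0.52472719 0.08762687 0.30198159] [-0.10397528  0.85268656  2.82414306] 0.019538993416848064
knob [255.13333333 157.24166667] 120 (np.int64(252), np.int64(258), np.int64(147), np.int64(167))
```

```bash
python3 -m handwheel '[{"dx":-0.0148,"dy":0.0052,"dz":0,"twist":0},{"dx":-0.0129,"dy":0.0089,"dz":0,"twist":0},{"dx":-0.0102,"dy":0.0119,"dz":0,"twist":0},{"dx":-0.0067,"dy":0.0141,"dz":0,"twist":0},{"dx":-0.0029,"dy":0.0154,"dz":0,"twist":0},{"dx":0.0004,"dy":0.0105,"dz":0,"twist":0},{"dx":0,"dy":0,"dz":0,"twist":0},{"dx":0,"dy":0,"dz":0,"twist":0},{"dx":0,"dy":0,"dz":0,"twist":0}]'
python3 lev.py side12
python3 - <<'E'
from m import *
s=cv2.imread('pics/side12.png');K=12;u0,v0=214,186
xd=np.array([np.cos(np.radians(12)),np.sin(np.radians(12))]);yd=np.array([-xd[1],xd[0]]);C=np.array([.4695,.1324])
o=cv2.resize(s[v0:v0+40,u0:u0+64],None,fx=K,fy=K,interpolation=cv2.INTER_NEAREST)
for q in(.048,.038):
  p=((proj('side',[[*(C+a*xd-q*yd),.081] for a in(-.05,.05)])-[u0,v0]+.5)*K).astype(np.int32);cv2.polylines(o,[p],False,(0,255,0),1)
cv2.imwrite('pics/c12.png',o)
E
```

```text
time_s: 25.05
tcp_pos: [0.4786, 0.1548, 0.3022]
orientation: [0.5, 0.501, -0.5, 0.499]
force: [-0.8, 0.5, 4.4]
opening: 0.0194
-0.035 [0.0808]
-0.03 [0.0805]
-0.02 [0.0808]
0.0 [0.0663]
0.01 []
0.015 [0.081]
0.02 [0.0813]
0.025 [0.0813]
ptr 225 208.42 [0.4412 0.0727 0.0814]
ptr 228 208.17 [0.4488 0.0743 0.0812]
ptr 231 207.83 [0.4564 0.0759 0.0812]
ptr 234 207.46 [0.4641 0.0776 0.0813]
ptr offset top -0.023830293512737497 -0.05390097628177209
[0.47859798 0.15467038 0.30224764] [-0.72726903  1.07770659  3.1374886 ] 0.01965041561162316
knob [238.15315315 151.10810811] 111 (np.int64(235), np.int64(241), np.int64(141), np.int64(160))
```

View pics/c12.png

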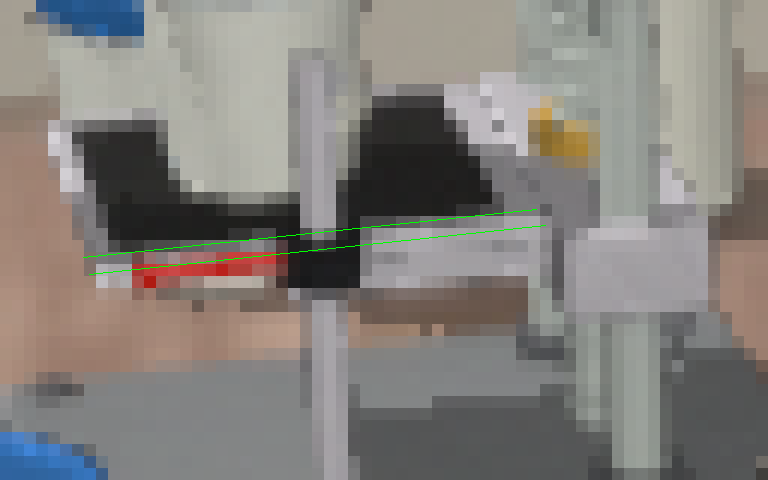

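Run:
```python
from m import *
for n in('side7','side12'):
  g=cv2.imread(f'pics/{n}.png').astype(int).sum(2)//3
  for u in(224,226,229,232,235,246,249,252,255): print(n,u,g[200:216,u])
xd=np.array([np.cos(np.radians(12)),np.sin(np.radians(12))]);yd=np.array([-xd[1],xd[0]]);C=np.array([.4695,.1324])
for a in(-.035,.02): print([proj('side',[*(C+a*xd-q*yd),z])[0].round(2).tolist() for q in(.038,.048,.0535) for z in(.081,.083)])
```

```text
side7 224 [106  52  42  43  43  43  33  31  31  31  33  78 164 169 129 130]
side7 226 [ 84  43  43  41  44  44  34  41  80  71  47 118 185 178 146 140]
side7 229 [141 139 140 138 135 152  75  44  84  52  51 110 163 156 141 140]
side7 232 [170 169 168 167 167 166 175 105  71  48  74 155 167 128 133 133]
side7 235 [180 179 178 178 177 177 186 128  59  35  96 180 176 156 152 145]
side7 246 [ 42  41  34  30  30  30  31  32  32 107 163 163 161 160 148 131]
side7 249 [ 41  43  33  31  30  31  31  31  71 131 158 151 159 160 119 126]
side7 252 [130  63  33  31  31  31  30  31  92 169 164 142 158 168 137 129]
side7 255 [133 194 139 119 116 118  84  43 106 162 162 161 161 147 130 130]
side12 224 [ 42  44  34  32  32  31  52 114 164 170 145 138 137 134 131 131]
side12 226 [ 43  44  43  34  30  30  73 124 103  73 127 137 138 139 139 141]
side12 229 [175 134  66  33  31  30  95 128 105 137 114 128 136 137 139 140]
side12 232 [169 167 101  43  30  29 108 107  82 169 115 125 133 135 135 133]
side12 235 [178 178 140  65  29  73 139 114 119 168 114  98 146 153 152 145]
side12 246 [ 30  30  30  31  73 152 163 132 157 158 109  95  91 126 133 130]
side12 249 [ 30  30  31  31 113 177 169 162 162 151 107  93  88  95 128 129]
side12 252 [ 31  30  31  51 123 162 156 160 160 119  95  91  87  99 124 129]
side12 255 [118 119  85  76 146 161 134 157 160 104  90  89  88 106 125 130]
[[226.23, 206.37], [226.18, 205.66], [226.74, 207.72], [226.69, 207.01], [227.03, 208.48], [226.98, 207.76]]
[[247.03, 204.15], [246.99, 203.44], [247.68, 205.47], [247.65, 204.76], [248.05, 206.21], [248.01, 205.49]]
```

```bash
python3 -m handwheel '[{"dx":0,"dy":0,"dz":0,"twist":0},{"dx":0,"dy":0,"dz":0,"twist":0},{"dx":0,"dy":0,"dz":0,"twist":0},{"dx":0,"dy":0,"dz":0,"twist":0},{"dx":0,"dy":0,"dz":0,"twist":0},{"dx":0,"dy":0,"dz":0,"twist":0}]' 0.0 10
python3 -m handwheel '[{"dx":0,"dy":0,"dz":0.02,"twist":0},{"dx":0,"dy":0,"dz":0.03,"twist":0},{"dx":0,"dy":0,"dz":0.04,"twist":0},{"dx":0,"dy":0,"dz":0.03,"twist":0},{"dx":0,"dy":0,"dz":0,"twist":0},{"dx":0,"dy":0,"dz":0,"twist":0},{"dx":0,"dy":0,"dz":0,"twist":0}]'
python3 lev.py side13
python3 - <<'E'
from m import *
a=np.radians(np.array([170,173,176]));A=np.array([.538,.147])
for q in a: print(proj('side',[*(A+.06*np.r_[np.cos(q),np.sin(q)]),.213]),proj('side',[*(A+.06*np.r_[np.cos(q),np.sin(q)]),.239]))
E
```

```text
time_s: 25.7
tcp_pos: [0.4788, 0.1543, 0.302]
orientation: [0.5, 0.5, -0.5, 0.5]
force: [-0.8, 0.4, 0.0]
opening: 0.0471
time_s: 26.4
tcp_pos: [0.4782, 0.1543, 0.4202]
orientation: [-0.499, -0.501, 0.501, -0.499]
force: [1.2, -0.2, -0.8]
opening: 0.047
-0.035 [0.0808]
-0.03 [0.0805]
-0.02 [0.0805]
0.0 [0.0663]
0.01 []
0.015 [0.0823]
0.02 [0.0825]
0.025 [0.0815]
ptr 225 208.42 [0.4412 0.0727 0.0814]
ptr 228 208.17 [0.4488 0.0743 0.0812]
ptr 231 207.83 [0.4564 0.0759 0.0812]
ptr 234 207.46 [0.4641 0.0776 0.0813]
ptr offset top -0.023830293512737497 -0.05390097628177209
[0.47809034 0.15426871 0.41996085] [ 0.07959355 -0.93521652 -0.39113695] 0.046777022298157646
knob [237.97674419 150.42635659] 129 (np.int64(235), np.int64(241), np.int64(141), np.int64(160))
[[238.61663781 149.8850382 ]] [[238.07573241 140.25735788]]
[[238.37725306 150.19640823]] [[237.83344245 140.54977194]]
[[238.19848315 150.50929853]] [[237.65218575 140.8435149 ]]
```

```bash
python3 -m handwheel '[{"dx":0,"dy":0,"dz":0,"twist":0},{"dx":0,"dy":0,"dz":0,"twist":0},{"dx":0,"dy":0,"dz":0,"twist":0}]'; python3 -c "
from bench import job;print(job.job_done())"
```

```text
time_s: 26.75
tcp_pos: [0.4787, 0.1544, 0.4215]
orientation: [-0.5, -0.5, 0.5, -0.5]
force: [-0.5, -0.1, -0.3]
opening: 0.0472
the job is handed in; nothing more can be done
None
```

I fitted the crank on the drive end and felt for the yaw; it dropped after 30–40° of twist and went fully home. I wound the table about 1.6 turns clockwise by the red knob, let go, raised the gripper clear and handed the job in at about 27 s. No verdict was reported.

**Last checks (side camera, after release):**
- **Level:** the table surface read 80.5–82.5 mm and the pointer 81.2–81.4 mm, against the 2.5 mm allowed. The spread is probably a shadow change; just before release the table read 80.5–81.3 mm. One sample near the cup gave a false reading, which I ignored.
- **Crank home:** the knob top is within 0.5 px of the row expected with the crank fully home.
- **Forces:** the wrist force readings stayed under about 7 N. I only read them at the end of each move, and I have no direct reading of the crank's force on the lift.
- **Cup, bystanders and pointer:** the cup was standing on the table in the last picture I viewed, before release. The pointer showed no movement. I did not measure the bystanders again.

**Two slips on the way, both put right:**
- I lifted once before the fingers had closed on the boss. The crank stayed where it was.
- I entered two winding rows twice, so the grip slipped off the knob. The crank stayed home, and I found the knob again, regripped it and finished winding.

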